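# Load the flask tray on the microscope stage and set its clamp screw

### The arm

A 6-joint arm with a two-finger parallel gripper is mounted at the origin on the work surface. World frame = base frame: x ahead of the robot, y to its left, z up, the work surface at z = 0. Lengths are in m, angles in rad, forces in N, time in s.
With the tool pointing down it reaches from about 0.275 to 0.875 m from the base axis. Payload 12.5 kg.
Tool frame: the origin (TCP) lies on the centre line of the jaws, within the pads' length; the fingertips stand r.finger_overhang ahead of it and the grasp point (between the pads) lies 3 mm ahead of it (r.finger_overhang is the distance from the TCP to the fingertips, in m); z points along the fingers, y is the direction in which the jaws open and shut (so a half turn about z gives the same grasp; the last joint's range is limited). The gripper opens to 85 mm and grips with 20 to 120 N. Pads are 22 mm wide; open, the fingers measure 114 mm over their backs; the gripper's body (76 mm by 85 mm) begins 54 mm behind the grasp point. The pads swing forward as they close: fully open they stand 13 mm farther back than shut.
Start: joints at [1.192, 0.351, 1.652, -0, 1.139, -0.085], TCP at [0.159, 0.526, 0.253] pointing down, gripper open.
Joint ranges: [-2.75, 2.75], [-0.79, 2.1], [0.01, 2.65], [-1.57, 4.71], [0.07, 3.14], [-2.87, 2.87]. Speed limits (rad/s): [2.22, 2.22, 2.79, 3.14, 3.14, 3.14].

### API

Orientations are given as a unit quaternion [x, y, z, w].
In Python, from cell import r, optics gives the robot as it stands. The module is installed in compiled form; this text tells all that it offers. Calls block until the motion is done:
- r.move_to(position, orientation): joint-space move of the TCP to a pose.
- r.move_linear(position, rot=None, vel=0.15): straight line of the TCP; rot=None keeps the orientation; vel is the mean speed in m/s.
- r.set_joints(angles): joint-space move.
- r.set_gripper(opening, squeeze=None): opening from 0.0 (shut) to 1.0 (fully open); squeeze is the grip in N (None keeps the last); returns when the fingers have stopped.
- r.sleep(seconds).
- r.inverse_kinematics(position, orientation): joint angles nearest the present ones, or None.
- optics.get_image(name): name is "scene" or "top" or "wrist"; returns a dict with "pixels" (400x640x3 uint8, red, green, blue), "depth" (400x640 float32, m along the optical axis (not along the pixel's ray), 0 where there is no reading), "fx", "fy", "cx", "cy" (pixels), "camera_from_world" (4x4, takes a point from world to camera coordinates); the wrist camera has in their place "mount" (4x4, takes a point from camera to tool coordinates, whose origin is the TCP and whose axes are the flange's). Camera axes: x right, y down, z forward; pixel columns grow to the right and rows downward; lengths in m; the calibration is good to about 2 mm. The wrist camera is an equidistant fisheye: a pixel r from the principal point sees the ray r / f radians off the axis. A picture is of the moment at which its call begins: read the wrist's pose just before it.
A pose or a line that the arm cannot do raises r.PlanningError and nothing moves.
- r.hand_in(): hands the job in, once; it reports no verdict.
Readings, each from a call of its own:
- r.current_t(): time.
- r.current_q(): joint angles.
- r.current_qvel(): joint speeds.
- r.current_effort(): joint torques, N m.
- r.current_tool_pos(): TCP position.
- r.current_ee_rot(): TCP orientation.
- r.current_contact_force(): force on the tool from outside, world axes, zero at the start.
- r.current_torque(): the same for the moment, N m.
- r.current_opening(): opening from 0.0 (shut) to 1.0 (fully open).
Only numpy, scipy, OpenCV 4.12 (cv2) and the standard library are available. Lean on these libraries where they do the work, as an engineer would, in place of code of your own. Each camera call takes 0.05 s, during which the arm holds its last target.

### The job

Push the tray with the flask fully home in its guides on the microscope stage, with the flask still lying in it. Then turn the orange wing screw of the tray clamp clockwise until it bottoms, and back it off a quarter turn, so that the tray is kept in but not pinched. Leave the other things on the stage and bench as they are.

Things in the scene. Friction and masses are not known exactly. Their poses are not given: they have to be found in the camera images.
- scope: Fixed inverted microscope, white, black stage plate 260 x 250 mm (x -140 to +120, y -125 to +125 mm), top 150 mm above the bench. Origin on the bench under the optical axis; +x to the rear (the way the tray slides in), +y left, z up. Light pillar and blue lamp house, 120 to 490 mm high, are tilted back and stay behind x = +115 mm. Tray guides: dark steel, 13 mm high, x -135 to +80 mm, 137 mm wide.
- tray_pull (a point): Centre of the outer face of the upright blue pull plate (56 mm wide, 30 mm tall, 6 mm thick, top 180 mm above the bench) of a loose aluminium tray, 160 x 110 mm, held in the guides and drawn out 40 to 100 mm towards the scope's -x. This point is 165 mm above the bench; its +x is the way to push. The loaded tray weighs about 0.4 kg and slides with 1 to 4 N.
- home (a point): Point fixed on the scope (same axes) where tray_pull lies when the tray is against its end stop.
- flask_mid (a point): Centre, 17 mm above its underside, of a loose clear culture flask with yellow cap, about 140 x 84 mm and 34 mm high, lying within the rim of the tray.
- screw_top (a point): Point fixed on the scope, on the vertical axis of the clamp's orange wing screw, at the top of its wings (200 mm above the bench). The wings are one bar 56 mm long, 9 mm thick, 178 to 200 mm above the bench, on a hub 17 mm in diameter. The steel strap below has its top at 170 mm; guide and tray beside it are lower, the flask's top is at 190 mm.
- wing_screw (a joint): Turn of the wing screw in rad: 0 when bottomed (a hard stop), growing as it is backed off, counter-clockwise seen from above; it starts at 0.7 to 2.2. At value q the wing with the white mark points at angle q, counter-clockwise from the scope's +x axis. About 0.06 N m of friction; it stays where it is left.
- objective_tub: White lidded plastic tub, 37 mm across, 46 mm high, standing on the stage at the left rear. Origin under its centre. Leave it alone.
- well_plate: Clear six-well plate with lid, 86 x 128 x 21 mm, on the bench. Leave it alone.
- spare_flask: Clear flask with red cap, lying on the bench, 140 x 84 x 34 mm. Leave it alone.
- tip_box: Blue pipette tip box with clear lid, 87 x 122 x 67 mm, on the bench. Leave it alone.
- slide_box: Green slide box, 85 x 175 x 35 mm, on the bench beyond the microscope. Leave it alone.
- oil_bottle: Small amber bottle, 30 mm across, 62 mm high, standing on the stage at the right rear. Leave it alone.
- screwdriver: Screwdriver, 150 mm long, lying on the bench beyond the microscope. Leave it alone.
Mind the look-alikes: they are no part of the job. What is shaped like the part that bears flask_mid but black or pink is not meant.

How it is judged:
By the outcome, as a careful person would: the job done as asked, in the order asked, and still so for the second after the job is handed in, with the robot touching nothing.
It also fails if it takes over 54 s, if anything falls off the work surface, if the arm or the gripper's body presses on something with over 40 N, if the wrist force passes 120 N, or if a joint passes its speed limit or range.

## Working session

There is one attempt and no reset: what is moved stays moved. The work goes in short steps, each a Python script; the robot and the scene stay as the last script left them, time stands still between calls to the robot, and variables do not carry over. Pictures are saved under pics/ and viewed, and the job is handed in when it is done.

```bash
mkdir -p pics; python3 - <<'E'
from cell import r, optics
import cv2,numpy as np,pickle
print(r.current_t(), r.finger_overhang, r.current_tool_pos(), r.current_ee_rot(), r.current_opening())
d={}
for n in ["scene","top"]:
    im=optics.get_image(n); d[n]=im
    cv2.imwrite(f"pics/{n}0.png",im["pixels"][:,:,::-1]); print(n,im["fx"],im["cx"],im["cy"],im["camera_from_world"])
pickle.dump(d,open("d0.pkl","wb"))
E
```

```text
0.0 0.022 [0.15911837 0.52614354 0.25273207] [ 1.46380465e-01  9.89228183e-01 -5.85938352e-04 -1.35512248e-04] 1.0004548579370567
scene 472.71790952922555 312.36256928207837 200.7271545569747 [[-7.34861917e-03  9.99932145e-01 -9.03893258e-03  1.00503117e-01]
 [ 8.56650480e-01  1.63217192e-03 -5.15894651e-01 -3.82279918e-01]
 [-5.15844892e-01 -1.15343193e-02 -8.56604347e-01  1.74710317e+00]
 [ 0.00000000e+00  0.00000000e+00  0.00000000e+00  1.00000000e+00]]
top 474.6931159597643 318.68719672753787 194.52707368720814 [[ 0.014071   -0.99976188  0.01667928 -0.1029755 ]
 [-0.99009895 -0.01626108 -0.13942613  0.52823648]
 [ 0.13966416 -0.01455227 -0.99009199  1.78154501]
 [ 0.          0.          0.          1.        ]]
```

View pics/scene0.png

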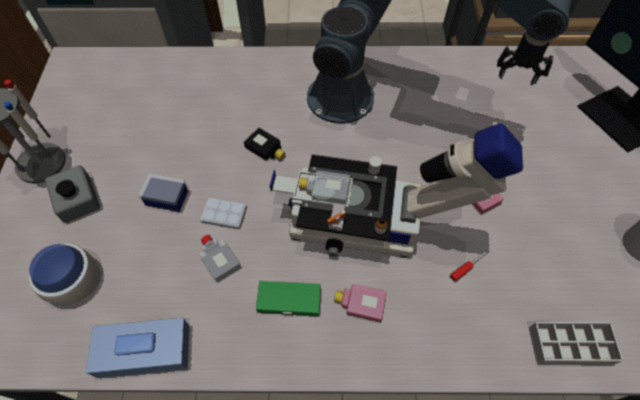

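View pics/top0.png

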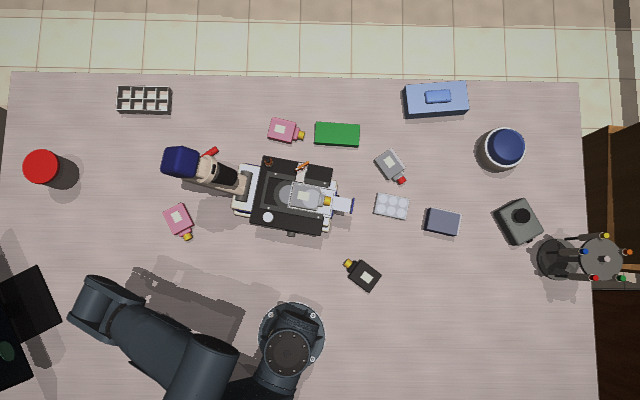

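The scene view shows the microscope with the stage near (345,200), the blue pull plate at (273,181), the clear flask with yellow cap on the tray at (325,186), and the orange screw at (337,216). In the top view the pull is at (351,206), the flask at (306,197), and the screw at (302,167).

Candidates for the flask (top view):
- Clear flask, yellow cap, on the tray: (306,197), the one I want.
- Black flask: (366,274), a look-alike.
- Pink flasks: (283,130) and (178,220), look-alikes.
- Clear flask, red cap: (390,165), the spare.

Next I'll check these in a close crop.

```bash
python3 - <<'E'
import cv2,numpy as np,pickle
d=pickle.load(open("d0.pkl","rb"))
a=d["top"]["pixels"][140:250,225:365,::-1]; cv2.imwrite("pics/ctop.png",cv2.resize(a,None,fx=5,fy=5,interpolation=cv2.INTER_CUBIC))
a=d["scene"]["pixels"][145:265,260:420,::-1]; cv2.imwrite("pics/cscene.png",cv2.resize(a,None,fx=5,fy=5,interpolation=cv2.INTER_CUBIC))
E
```

```text
(no output)
```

View pics/ctop.png

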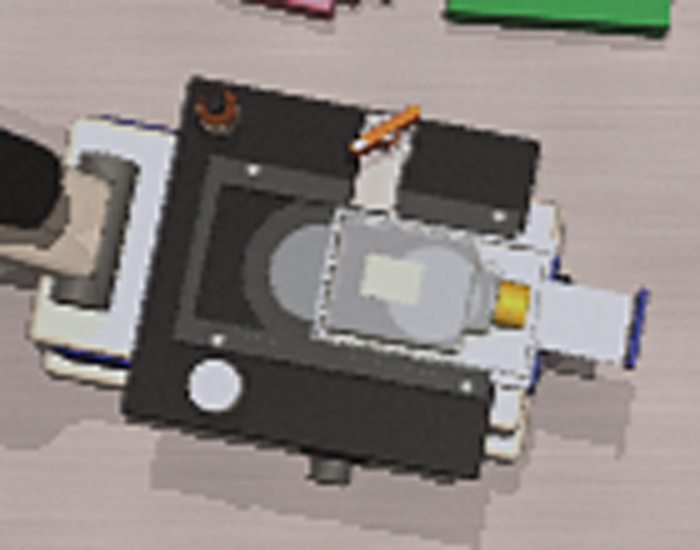

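View pics/cscene.png

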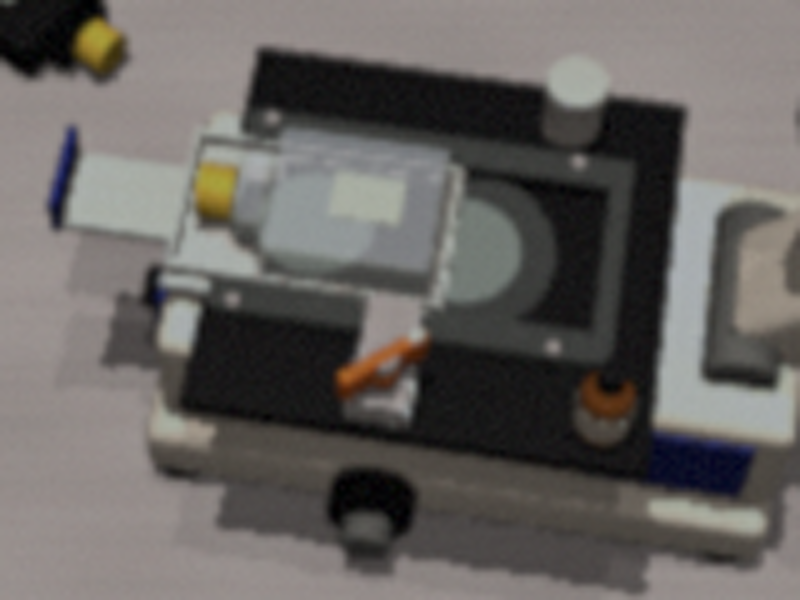

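The crops confirm the flask with the yellow cap on the tray, with the blue pull plate at crop (637,328). The orange wing's white end is at (358,150) in the top crop, so q is about 0.7. Now I'll compute the positions.

```bash
cat > h.py <<'E'
import numpy as np,cv2
def cast(im,uv,z):
    uv=np.atleast_2d(np.asarray(uv,float)); T=im["camera_from_world"]; R=T[:3,:3]; c=-R.T@T[:3,3]
    d=np.c_[(uv[:,0]-im["cx"])/im["fx"],(uv[:,1]-im["cy"])/im["fy"],np.ones(len(uv))]@R
    return c+d*((z-c[2])/d[:,2])[:,None]
def cloud(im):
    v,u=np.mgrid[:400,:640]; z=im["depth"]; T=im["camera_from_world"]
    P=np.stack([(u-im["cx"])/im["fx"]*z,(v-im["cy"])/im["fy"]*z,z],-1)
    return (P-T[:3,3])@T[:3,:3]
E
python3 - <<'E'
from h import *; import pickle
d=pickle.load(open("d0.pkl","rb"))
top=d["top"]
c=np.array([(190,77),(540,143),(480,478),(122,415)])/5+[225-.4,140-.4]
W=cast(top,c,.15)[:,:2]; print(W, [np.linalg.norm(W[i]-W[(i+1)%4]) for i in range(4)], "centre",W.mean(0))
c=np.array([(262,48),(686,108),(650,480),(178,408)])/5+[260-.4,145-.4]
W=cast(d["scene"],c,.15)[:,:2]; print(W, [np.linalg.norm(W[i]-W[(i+1)%4]) for i in range(4)], "centre",W.mean(0))
for n,bx in (("top",(225,365,140,250)),("scene",(260,420,145,265))):
    im=d[n]; P=cloud(im); px=im["pixels"]; hsv=cv2.cvtColor(px,cv2.COLOR_RGB2HSV)
    box=np.zeros((400,640),bool); box[bx[2]:bx[3],bx[0]:bx[1]]=1
    dark=box&(px.max(2)<75)&(abs(P[...,2]-.15)<.008)
    k=cv2.morphologyEx(dark.astype(np.uint8),cv2.MORPH_OPEN,np.ones((3,3)))
    pts=P[k>0][:,:2].astype(np.float32); rc=cv2.minAreaRect(pts*1000); print(n,"stage",rc, np.median(P[k>0][:,2]))
    for nm,lo,hi,z in (("pull",(105,120,60),(130,255,255),.10),("orange",(5,150,120),(16,255,255),.17),("yellow",(20,120,120),(34,255,255),.155)):
        m=(cv2.inRange(hsv,lo,hi)>0)&box&(P[...,2]>z)&(P[...,2]<.22)
        nn,l,st,ce=cv2.connectedComponentsWithStats(m.astype(np.uint8))
        for i in range(1,nn):
            if st[i,4]>12:
                q=P[l==i]; print(n,nm,st[i,4],ce[i].round(1),np.median(q,0).round(4),q.min(0).round(3),q.max(0).round(3))
E
```

```text
[[ 0.65545222  0.11234931]
 [ 0.61110608 -0.14233344]
 [ 0.36817282 -0.10211095]
 [ 0.40905996  0.15311544]] [np.float64(0.2585147675405825), np.float64(0.24624056456859889), np.float64(0.2584806916005324), np.float64(0.2497419164131371)] centre [0.51094777 0.00525509]
[[ 0.37276211 -0.09750944]
 [ 0.41676489  0.15432531]
 [ 0.66198548  0.11418049]
 [ 0.61869629 -0.14184818]] [np.float64(0.25565012451940344), np.float64(0.2484848971991266), np.float64(0.25966253404726924), np.float64(0.24989907222520327)] centre [0.5175522  0.00728704]
top stage ((511.4713134765625, 5.723297119140625), (257.671142578125, 249.6738739013672), 80.22566223144531) 0.1498993925834532
top orange 23 [303.1 164.5] [ 0.613  -0.0357  0.1985] [ 0.6   -0.053  0.189] [ 0.623 -0.018  0.207]
top yellow 48 [327.1 200.2] [ 0.4895 -0.1222  0.1868] [ 0.475 -0.133  0.174] [ 0.504 -0.112  0.197]
scene stage ((520.2892456054688, 35.263916015625), (319.1784973144531, 251.2840576171875), 80.9016342163086) 0.1499820039984016
scene pull 16 [272.3 178.4] [ 0.4818 -0.2097  0.1796] [ 0.457 -0.213  0.177] [ 0.501 -0.205  0.185]
scene orange 34 [334.  217.1] [ 0.6188 -0.0379  0.1988] [ 0.605 -0.053  0.196] [ 0.629 -0.015  0.206]
scene yellow 57 [302.5 181.9] [ 0.4986 -0.1218  0.1883] [ 0.484 -0.133  0.175] [ 0.508 -0.113  0.194]
```

```bash
python3 - <<'E'
from h import *; import pickle
d=pickle.load(open("d0.pkl","rb"))
P=np.r_[cloud(d["scene"])[140:260,300:540].reshape(-1,3)]
P=P[(P[:,2]>.2)&(P[:,0]>.3)&(P[:,1]>.0)&(P[:,1]<.6)]
print(P.min(0),P.max(0), np.hypot(P[:,0],P[:,1]).min())
from cell import r
from scipy.spatial.transform import Rotation as R
M=R.from_quat(r.current_ee_rot()).as_matrix(); print(M.round(3))
for p,a in (([.25,.25,.33],0),([.5,-.12,.42],80.3)):
    c=np.cos(np.radians(a));s=np.sin(np.radians(a))
    for sg in (1,-1):
        # tool y along scope y ; tool x = y cross z
        y=sg*np.array([-s,c,0]); z=np.array([0,0,-1.]); x=np.cross(y,z)
        q=R.from_matrix(np.c_[x,y,z]).as_quat(); print(p,sg,q.round(4),r.inverse_kinematics(p,q))
E
```

```text
[0.41637752 0.07806708 0.200079  ] [0.63668565 0.39115826 0.48752745] 0.42377319786245415
[[-0.957  0.29  -0.   ]
 [ 0.29   0.957 -0.001]
 [ 0.    -0.001 -1.   ]]
[0.25, 0.25, 0.33] 1 [0. 1. 0. 0.] [ 6.53494142e-01 -1.13145883e-01  1.98818796e+00 -4.44089210e-16
  1.26655058e+00 -9.17302185e-01]
[0.25, 0.25, 0.33] -1 [ 1.  0.  0. -0.] [ 6.53494142e-01 -1.13145883e-01  1.98818796e+00 -4.44089210e-16
  1.26655058e+00  2.22429047e+00]
[0.5, -0.12, 0.42] 1 [-0.6448  0.7644  0.      0.    ] None
[0.5, -0.12, 0.42] -1 [ 0.7644  0.6448  0.     -0.    ] [-3.26100714e-01  1.63113547e-01  1.49016589e+00 -4.44089210e-16
  1.48831322e+00 -1.56803776e-01]
```

```bash
python3 - <<'E'
from h import *; import pickle
from cell import r,optics
q=[0.7644,0.6448,0,0]
r.set_joints([0.6535,-0.113,1.988,0,1.2666,-0.2]); print(r.current_t())
r.move_to([.44,-.06,.40],q); print(r.current_t(),r.current_q())
pos=r.current_tool_pos(); rot=r.current_ee_rot(); im=optics.get_image("wrist"); im["pos"]=pos; im["rot"]=rot
pickle.dump(im,open("w1.pkl","wb")); print(pos,rot,im["fx"],im["cx"],im["cy"],im["mount"].round(4))
cv2.imwrite("pics/w1.png",im["pixels"][:,:,::-1]); print(r.current_t())
E
```

```text
1.25
2.6333 [-2.38548309e-01  2.91480143e-02  1.68582154e+00  2.45833393e-04
  1.42725360e+00 -7.11902078e-02]
[ 0.43995929 -0.05907271  0.39971472] [ 7.63744906e-01  6.45518089e-01 -8.76066879e-05 -3.26352492e-04] 309.70691628693146 318.7868208539641 190.06591282448832 [[-1.800e-03 -9.568e-01 -2.909e-01  7.480e-02]
 [ 1.000e+00 -2.000e-03  5.000e-04  9.000e-04]
 [-1.000e-03 -2.909e-01  9.568e-01 -1.205e-01]
 [ 0.000e+00  0.000e+00  0.000e+00  1.000e+00]]
2.6833
```

View pics/w1.png

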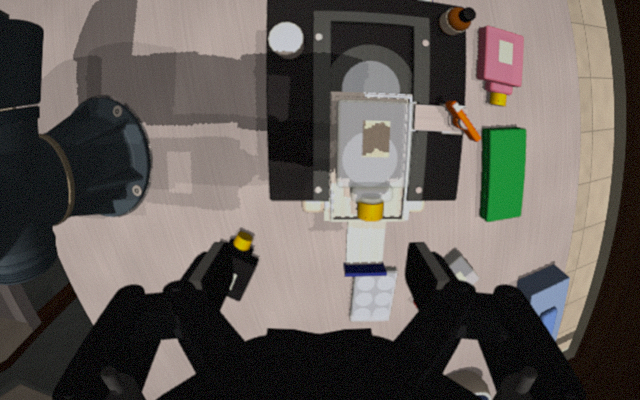

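The wrist view shows the pull plate's top edge at (365,269), the wing screw around (464,120) with its white end at (453,103), the flask at (370,150) and the stage front edge at v≈198. I'll cast these.

```bash
cat >> h.py <<'E'
from scipy.spatial.transform import Rotation as Ro
def wcast(im,uv,z):
    uv=np.atleast_2d(np.asarray(uv,float)); e=uv-[im["cx"],im["cy"]]; rr=np.hypot(*e.T)+1e-9; th=rr/im["fx"]
    d=np.c_[e/rr[:,None]*np.sin(th)[:,None],np.cos(th)]
    R0=Ro.from_quat(im["rot"]).as_matrix(); Rw=R0@im["mount"][:3,:3]; c=im["pos"]+R0@im["mount"][:3,3]
    d=d@Rw.T
    return c+d*((z-c[2])/d[:,2])[:,None]
A=np.radians(80.3); O=np.array([.516,.016]); X=np.array([np.cos(A),np.sin(A)]); Y=np.array([-X[1],X[0]])
def sc(p): p=np.atleast_2d(p)[:,:2]-O; return np.c_[p@X,p@Y]
def wd(s): s=np.asarray(s); return O+s[0]*X+s[1]*Y
E
python3 - <<'E'
from h import *; import pickle
im=pickle.load(open("w1.pkl","rb")); px=im["pixels"]; hsv=cv2.cvtColor(px,cv2.COLOR_RGB2HSV)
for nm,lo,hi,bx,z in (("pull",(105,120,40),(130,255,255),(330,400,255,285),.18),("orange",(4,150,100),(16,255,255),(435,490,90,145),.2),("cap",(20,120,100),(34,255,255),(350,390,190,230),.175)):
    m=np.zeros((400,640),np.uint8); m[bx[2]:bx[3],bx[0]:bx[1]]=cv2.inRange(hsv,lo,hi)[bx[2]:bx[3],bx[0]:bx[1]]
    v,u=np.nonzero(m); rc=cv2.minAreaRect(np.c_[u,v].astype(np.float32)); print(nm,len(u),rc,u.min(),u.max(),v.min(),v.max())
    b=wcast(im,cv2.boxPoints(rc),z); print(b.round(4), sc(b).round(4))
print("corners",sc(wcast(im,[[269.5,198],[461,198],[467,10],[267,0]],.15)))
b=px[225:300,320:420,::-1]; a=px[80:155,420:520,::-1]
cv2.imwrite("pics/w1c.png",cv2.resize(np.vstack([a,b]),None,fx=4,fy=4,interpolation=cv2.INTER_CUBIC))
E
```

```text
pull 305 ((365.01568603515625, 270.08062744140625), (11.239139556884766, 39.90434646606445), 88.45184326171875) 345 385 264 276
[[ 0.4521 -0.191   0.18  ]
 [ 0.5031 -0.1995  0.18  ]
 [ 0.5022 -0.217   0.18  ]
 [ 0.4502 -0.208   0.18  ]] [[-0.2148  0.0281]
 [-0.2146 -0.0236]
 [-0.232  -0.0257]
 [-0.2319  0.0271]]
orange 220 ((462.5675354003906, 122.59458923339844), (46.26655960083008, 13.019735336303711), 54.46232223510742) 451 480 101 140
[[ 0.5858 -0.0124  0.2   ]
 [ 0.5997 -0.0054  0.2   ]
 [ 0.6303 -0.051   0.2   ]
 [ 0.6155 -0.058   0.2   ]] [[-0.0162 -0.0736]
 [-0.007  -0.0861]
 [-0.0468 -0.124 ]
 [-0.0562 -0.1106]]
cap 421 ((370.0, 211.0), (18.0, 24.0), 90.0) 358 382 202 220
[[ 0.4792 -0.1113  0.175 ]
 [ 0.5079 -0.1163  0.175 ]
 [ 0.5056 -0.1396  0.175 ]
 [ 0.4763 -0.1342  0.175 ]] [[-0.1317  0.0148]
 [-0.1318 -0.0143]
 [-0.1551 -0.0159]
 [-0.1548  0.0138]]
corners [[-0.13499413  0.12390692]
 [-0.13571671 -0.13173028]
 [ 0.11551312 -0.12766852]
 [ 0.11239835  0.12308296]]
```

View pics/w1c.png

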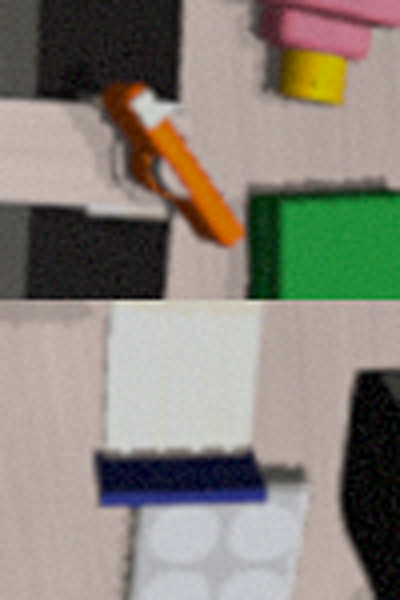

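```bash
python3 - <<'E'
from h import *; import pickle
from cell import r,optics
im=pickle.load(open("w1.pkl","rb"))
print("screw ends",sc(wcast(im,[[457.5,105],[479,139.5],[468.6,122]],.2)), wcast(im,[[468.6,122]],.2))
print("tray rear/front, guide inner rear",sc(wcast(im,[[370,94],[370,220],[370,22]],.16)))
r.set_gripper(0.0,40); print(r.current_t(),r.current_opening())
q=[0.7644,0.6448,0,0]
p=wd([-.285,0]); r.move_to([*p,.30],q); r.move_linear([*p,.178],vel=.12)
print(r.current_t(),r.current_tool_pos(),sc(r.current_tool_pos()),r.current_contact_force())
p=wd([-.252,0]); r.move_linear([*p,.178],vel=.06); print(r.current_t(),sc(r.current_tool_pos()),r.current_contact_force())
im=optics.get_image("wrist"); cv2.imwrite("pics/w2.png",im["pixels"][:,:,::-1])
im=optics.get_image("scene"); cv2.imwrite("pics/s2.png",cv2.resize(im["pixels"][120:280,230:430,::-1],None,fx=4,fy=4))
E
```

```text
screw ends [[-0.01217649 -0.09016667]
 [-0.04911436 -0.12105942]
 [-0.03007256 -0.10547012]] [[ 0.61489536 -0.03141323  0.2       ]]
tray rear/front, guide inner rear [[-0.00547099  0.00217322]
 [-0.16111048 -0.0036657 ]
 [ 0.08095673  0.00232329]]
3.45 -0.0014540693100246538
5.5333 [ 0.46833358 -0.26507969  0.17872459] [[-0.28509251 -0.00037399]] [-0.36225223 -0.11760531  0.20249985]
6.2333 [[-2.51954804e-01 -9.19980056e-05]] [-0.46318243 -0.19481556  0.56126381]
```

View pics/w2.png

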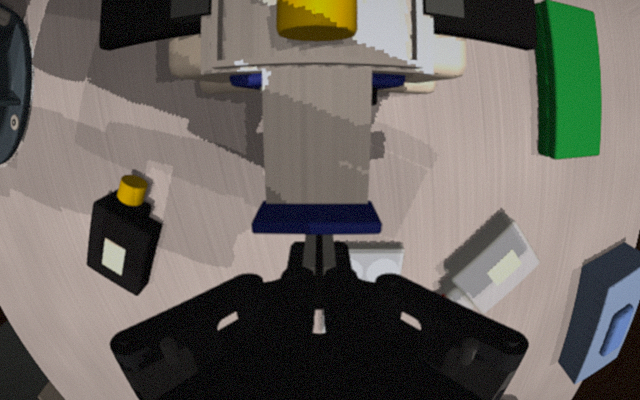

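View pics/s2.png

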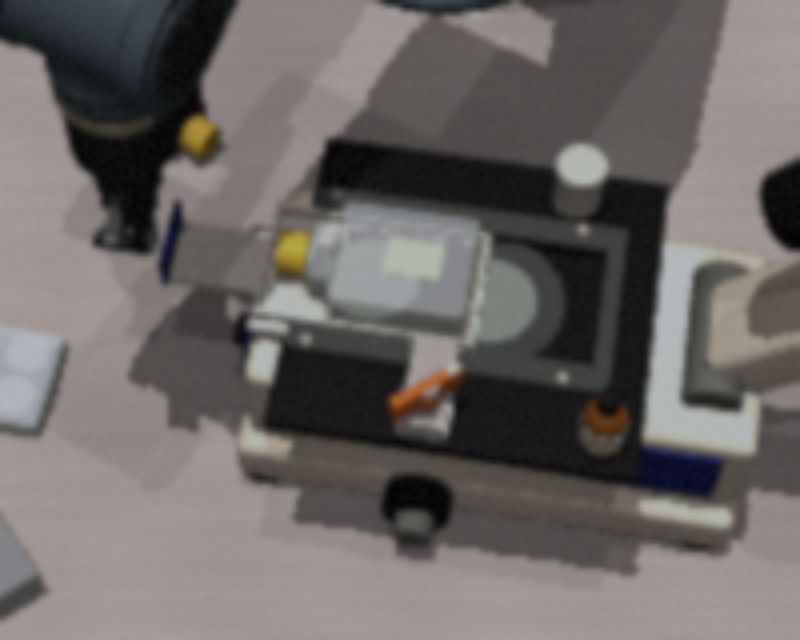

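The wrist view shows the shut fingertips at (320,240), centred on the blue plate at (317,215) with a small gap, and the flask still lies in the tray. I'll push in steps with a force check.

```bash
python3 - <<'E'
from h import *
from cell import r
f0=np.array(r.current_contact_force())
x=-.252; step=.008
while x<-.13:
    x+=step
    r.move_linear([*wd([x,0]),.178],vel=.05)
    s=sc(r.current_tool_pos())[0]; f=np.array(r.current_contact_force())-f0; fx=f[:2]@X
    print(round(r.current_t(),2),round(x,4),s.round(4),round(fx,2),round(f[:2]@Y,2),round(f[2],2))
    if x>-.252+.065: step=.003
    if fx<-9: break
E
```

```text
6.64 -0.244 [-0.2437  0.    ] -0.63 -0.42 1.03
6.95 -0.236 [-0.2356  0.    ] 0.64 0.26 0.46
7.26 -0.228 [-0.2276  0.    ] -0.6 -0.53 0.87
7.57 -0.22 [-0.2196  0.    ] -0.52 0.17 -0.12
7.88 -0.212 [-0.2116  0.    ] -0.47 -0.8 1.05
8.18 -0.204 [-0.2036  0.    ] -0.11 -0.65 -0.28
8.49 -0.196 [-0.1956  0.    ] -1.1 -0.39 0.89
8.8 -0.188 [-0.1876  0.    ] -0.38 -0.44 0.44
9.11 -0.18 [-0.1796  0.    ] -0.43 -1.13 -0.44
9.36 -0.177 [-0.1768  0.    ] -0.77 -0.67 0.32
9.61 -0.174 [-0.1738  0.    ] -1.26 0.35 -0.28
9.86 -0.171 [-0.1707  0.    ] -0.06 -1.32 0.75
10.11 -0.168 [-0.1678  0.    ] -1.09 -0.52 0.83
10.36 -0.165 [-0.1647  0.    ] -0.59 -0.22 0.81
10.61 -0.162 [-0.1618  0.    ] -0.5 -0.79 0.86
10.86 -0.159 [-1.61e-01  1.00e-04] -18.91 2.28 -0.45
```

The force jumped to 19 N at TCP x = -0.161 (a hard stop, about 82 mm of travel), which matches the guide estimate. I'll back off and look.

```bash
python3 - <<'E'
from h import *; import pickle
from cell import r,optics
q=[0.7644,0.6448,0,0]
r.move_linear([*wd([-.19,0]),.178],vel=.08)
r.move_linear([*wd([-.19,0]),.33],vel=.25)
r.set_gripper(0.4)
r.move_to([*wd([-.115,-.105]),.33],q)
pos=r.current_tool_pos(); rot=r.current_ee_rot(); im=optics.get_image("wrist"); im["pos"]=pos; im["rot"]=rot
pickle.dump(im,open("w3.pkl","wb")); cv2.imwrite("pics/w3.png",im["pixels"][:,:,::-1]); print(r.current_t(),r.current_q(),r.current_opening())
cv2.imwrite("pics/w3c.png",cv2.resize(im["pixels"][60:220,240:400,::-1],None,fx=4,fy=3.7,interpolation=cv2.INTER_CUBIC))
E
```

```text
13.2167 [-2.65965503e-01  4.01573787e-01  1.38741515e+00 -1.77869152e-04
  1.35311771e+00 -9.66048772e-02] 0.399022090548385
```

View pics/w3.png

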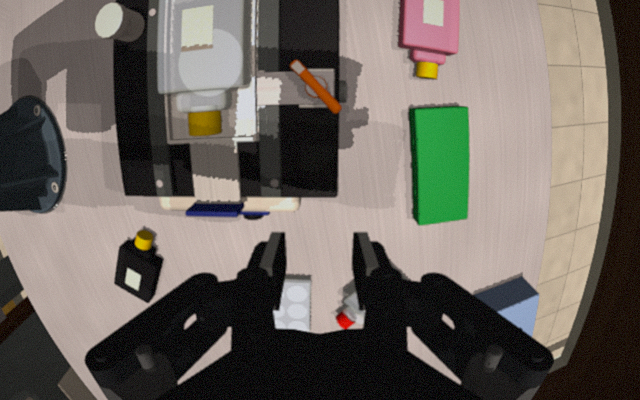

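```bash
python3 - <<'E'
from h import *; import pickle
im=pickle.load(open("w3.pkl","rb")); px=im["pixels"]
a=px[0:225,110:350,::-1].astype(float); a=np.clip((a/255)**.5*255,0,255).astype(np.uint8)
cv2.imwrite("pics/w3c.png",cv2.resize(a,None,fx=2.6,fy=2.6,interpolation=cv2.INTER_CUBIC))
# orange
hsv=cv2.cvtColor(px,cv2.COLOR_RGB2HSV); m=np.zeros((400,640),np.uint8); m[50:125,280:350]=cv2.inRange(hsv,(4,150,60),(16,255,255))[50:125,280:350]
v,u=np.nonzero(m); rc=cv2.minAreaRect(np.c_[u,v].astype(np.float32)); b=cv2.boxPoints(rc); print(rc,b,sc(wcast(im,b,.2)).round(4))
cv2.imwrite("pics/w3d.png",cv2.resize(px[50:125,280:355,::-1],None,fx=8,fy=8,interpolation=cv2.INTER_CUBIC))
E
```

```text
((313.8683166503906, 87.54682922363281), (68.78511810302734, 15.801490783691406), 47.231178283691406) [[284.71442   67.66421 ]
 [296.31427   56.934334]
 [343.02222  107.42945 ]
 [331.42236  118.159325]] [[-0.0144 -0.079 ]
 [-0.0058 -0.0882]
 [-0.0469 -0.1253]
 [-0.0557 -0.1161]]
```

View pics/w3c.png

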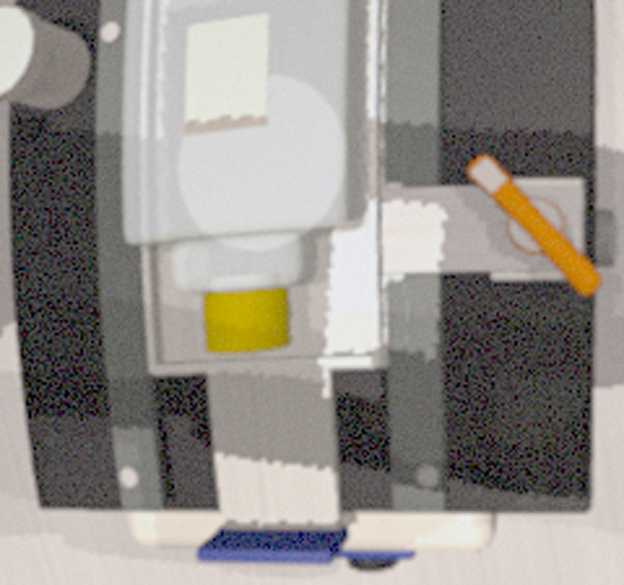

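View pics/w3d.png

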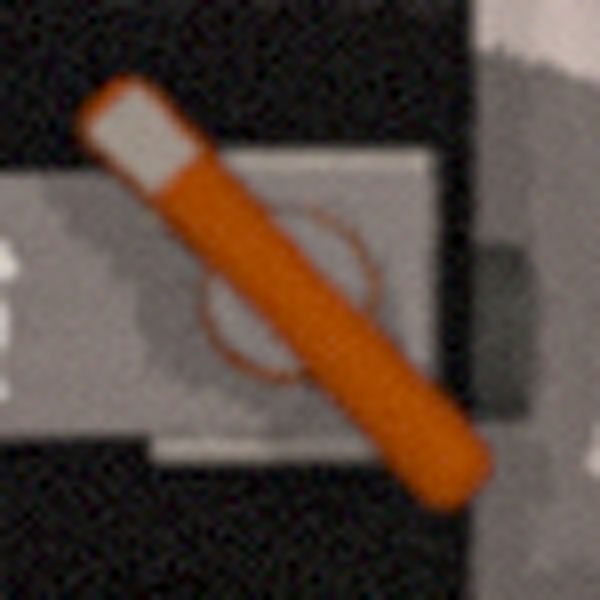

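The tray is home: the blue plate is now at the stage front at crop (270,545), and the flask is still in the tray. The screw bar runs from its white end to (590,290) in the crop, so q≈0.73. Next I'll approach the screw.

```bash
cat >> h.py <<'E'
def qs(q):  # tool down, tool x along angle q in scope frame
    a=A+q; x=np.array([np.cos(a),np.sin(a),0]); z=np.array([0,0,-1.]); return Ro.from_matrix(np.c_[x,np.cross(z,x),z]).as_quat()
E
python3 - <<'E'
from h import *; import pickle
from cell import r,optics
im=pickle.load(open("w3.pkl","rb"))
print(sc(wcast(im,[[315.6,86.9],[293,62],[338,111.5]],.2)), qs(0))
p=wd([-.0305,-.1045])
r.move_to([*p,.29],qs(.73)); print(r.current_t(),r.current_q())
pos=r.current_tool_pos(); rot=r.current_ee_rot(); im=optics.get_image("wrist"); im["pos"]=pos; im["rot"]=rot
pickle.dump(im,open("w4.pkl","wb")); cv2.imwrite("pics/w4.png",im["pixels"][:,:,::-1])
E
```

```text
[[-0.03041576 -0.10345955]
 [-0.00993256 -0.08559135]
 [-0.05022394 -0.12134334]] [0.76435901 0.6447909  0.         0.        ]
13.8417 [-1.28645167e-01  4.35890375e-01  1.43133699e+00 -3.40771286e-04
  1.27356447e+00 -6.85121320e-01]
```

View pics/w4.png

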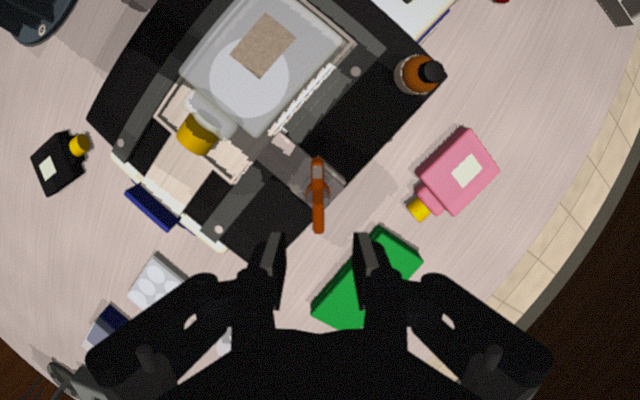

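The bar appears vertical at u≈318 (157 to 232), centred between the jaws at u≈320, so it is aligned. I'll refine this and descend.

```bash
python3 - <<'E'
from h import *; import pickle
from cell import r,optics
im=pickle.load(open("w4.pkl","rb")); px=im["pixels"]
hsv=cv2.cvtColor(px,cv2.COLOR_RGB2HSV); m=np.zeros((400,640),np.uint8); m[150:245,310:327]=cv2.inRange(hsv,(4,150,50),(16,255,255))[150:245,310:327]
v,u=np.nonzero(m)
for a,b in ((165,180),(205,228)):
    k=(v>=a)&(v<b); print(u[k].min(),u[k].max(),u[k].mean(),v[k].mean(), sc(wcast(im,[[u[k].mean(),v[k].mean()]],.2)))
print(v.min(),v.max()); C=sc(wcast(im,[[318,v.min()],[318,v.max()],[318,(v.min()+v.max())/2]],.2)); print(C)
print(sc(im["pos"]), sc(np.array([*O,0])+0))
# lateral offset along tool y
t=Ro.from_quat(im["rot"]).as_matrix()
for a,b in ((165,180),(205,228)):
    k=(v>=a)&(v<b); w=wcast(im,[[u[k].mean(),v[k].mean()]],.2)[0]; print("tool xy",(t.T@(w-im["pos"])).round(4))
E
```

```text
311 323 317.5238095238095 173.6904761904762 [[-0.01501567 -0.09031382]]
311 323 317.5236220472441 215.8031496062992 [[-0.03883661 -0.11132709]]
157 232
[[-0.00584724 -0.08266206]
 [-0.04841884 -0.12025138]
 [-0.02629863 -0.10072367]]
[[-0.03142644 -0.1044378 ]] [[0. 0.]]
tool xy [0.0217 0.0003 0.0907]
tool xy [-0.01    0.0002  0.0907]
```

```bash
python3 - <<'E'
from h import *
from cell import r,optics
p=wd([-.0302,-.1037])
r.move_linear([*p,.22],rot=qs(.73),vel=.1)
r.move_linear([*p,.204],vel=.05)
r.sleep(.2); f0=np.array(r.current_contact_force()); t0=np.array(r.current_torque()); print(r.current_t(),r.current_tool_pos(),sc(r.current_tool_pos()),f0,t0)
r.set_gripper(0.0,40); r.sleep(.2)
print(r.current_t(),r.current_opening()*85,np.array(r.current_contact_force())-f0,np.array(r.current_torque())-t0)
np.save("f0.npy",np.r_[f0,t0])
im=optics.get_image("wrist"); cv2.imwrite("pics/w5.png",im["pixels"][:,:,::-1])
E
```

```text
15.4083 [ 0.61324459 -0.0312385   0.20424943] [[-0.03017848 -0.10381352]] [-0.4240554   0.11086906  0.59487301] [-0.0296974  -0.02904027 -0.00381038]
15.9083 14.949988877462372 [-6.48306515 -2.81706589  5.10533112] [-0.56901022  1.18633304  0.08255637]
```

View pics/w5.png

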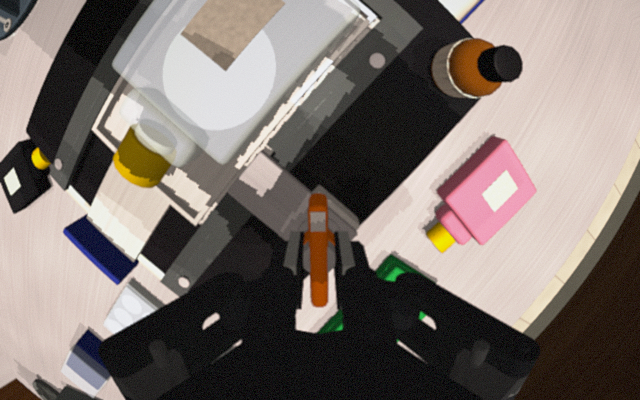

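The opening stopped at 15 mm, not 9, so the fingertips are pinching the hub. I'll open, lift a little and grip only the wings.

```bash
python3 - <<'E'
from h import *
from cell import r,optics
b=np.load("f0.npy")
r.set_gripper(0.35); 
p=wd([-.0302,-.1037])-.0005*np.array([.85,.53])
for z in (.211,):
    r.move_linear([*p,z],vel=.05)
    r.set_gripper(0.0,40); r.sleep(.15)
    print(r.current_t(),z,r.current_tool_pos(),r.current_opening()*85,np.array(r.current_contact_force())-b[:3],np.array(r.current_torque())-b[3:])
im=optics.get_image("wrist"); cv2.imwrite("pics/w6.png",cv2.resize(im["pixels"][150:350,220:420,::-1],None,fx=3,fy=3))
E
```

```text
16.975 0.211 [ 0.61227437 -0.0318048   0.21127653] 14.761846865095196 [-4.02438977 -1.06566674  4.88790161] [-0.30257529  0.83205259  0.00932066]
```

View pics/w6.png

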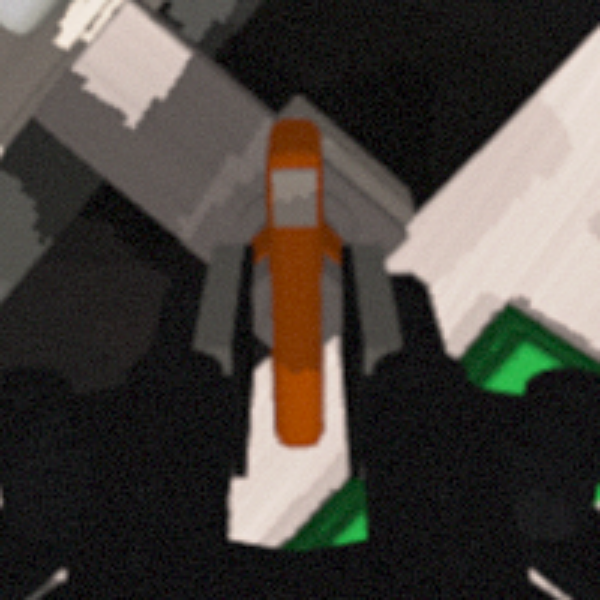

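```bash
python3 - <<'E'
from h import *; import pickle
for n,us,vs in (("w3",range(296,338,3),(80,84,88,92,96)),("w4",range(303,333,2),(180,185,190,195,200))):
    im=pickle.load(open(n+".pkl","rb")); D=im["depth"]
    R0=Ro.from_quat(im["rot"]).as_matrix(); Rw=R0@im["mount"][:3,:3]; c=im["pos"]+R0@im["mount"][:3,3]
    for v in vs:
        o=[]
        for u in us:
            e=np.array([u-im["cx"],v-im["cy"]]); rr=np.hypot(*e); th=rr/im["fx"]
            d=np.array([*(e/rr*np.sin(th)),np.cos(th)]); 
            o.append(round((c+Rw@(d/d[2]*D[v,u]))[2]*1000))
        print(n,v,o)
E
```

```text
w3 80 [171, 171, 170, 199, 201, 199, 201, 197, 198, 199, 172, 170, 169, 151]
w3 84 [170, 170, 170, 197, 199, 200, 201, 200, 197, 196, 190, 171, 169, 150]
w3 88 [170, 171, 171, 198, 198, 199, 200, 198, 200, 199, 189, 172, 171, 150]
w3 92 [170, 170, 170, 171, 198, 198, 198, 200, 200, 200, 201, 171, 170, 150]
w3 96 [170, 171, 169, 171, 170, 190, 190, 191, 198, 200, 199, 200, 198, 151]
w4 180 [169, 170, 172, 171, 197, 199, 200, 200, 411, 199, 198, 172, 172, 171, 170]
w4 185 [172, 172, 171, 180, 188, 200, 200, 200, 199, 199, 197, 184, 181, 172, 172]
w4 190 [172, 172, 189, 190, 196, 200, 199, 200, 200, 201, 198, 193, 189, 179, 172]
w4 195 [170, 170, 198, 199, 198, 199, 200, 200, 199, 200, 198, 198, 198, 190, 169]
w4 200 [163, 163, 198, 198, 197, 199, 199, 200, 199, 200, 198, 198, 197, 170, 170]
```

The depth shows the hub reaching about z = 198 mm, so a centred grip holds the 17 mm hub. That is fine: I'll turn it by the hub with a firmer squeeze and watch the torque. First I'll trim the position by force.

```bash
python3 - <<'E'
from h import *
from cell import r,optics
b=np.load("f0.npy")
r.set_gripper(0.35)
p=wd([-.0302,-.1037])-.0011*np.array([.85,.53])
r.move_linear([*p,.206],vel=.05)
r.set_gripper(0.0,80); r.sleep(.15)
def rd():
    return r.current_opening()*85,np.array(r.current_contact_force())-b[:3],np.array(r.current_torque())-b[3:]
np.set_printoptions(precision=3,suppress=True)
print(r.current_t(),*rd())
q0=np.array(r.current_q()); q=q0.copy(); d=0
while d<.95:
    s=.1 if d<.55 else .04
    d+=s; q[5]=q0[5]+d; r.set_joints(q)
    o,f,t=rd(); print(round(r.current_t(),2),round(d,2),round(r.current_q()[5]-q0[5],3),round(o,1),f,t)
    if abs(t[2])>.5 or np.linalg.norm(f)>25: break
E
```

```text
18.0167 13.365522799424067 [-1.82  -0.409  3.459] [-0.016  0.423  0.042]
18.27 0.1 0.098 13.3 [-2.703 -0.171  2.323] [-0.045  0.434 -0.057]
18.52 0.2 0.196 13.3 [-3.256 -1.853  3.087] [-0.134  0.603 -0.046]
18.77 0.3 0.295 13.6 [-3.998 -1.904  4.021] [-0.221  0.914 -0.074]
19.02 0.4 0.395 13.2 [-5.028 -1.543  4.141] [-0.244  0.957 -0.079]
19.27 0.5 0.495 13.6 [-5.42  -1.185  3.493] [-0.271  1.065 -0.053]
19.52 0.6 0.595 13.3 [-5.793 -2.515  3.732] [-0.277  1.152 -0.054]
19.77 0.64 0.635 13.2 [-6.112 -2.505  4.292] [-0.248  1.191 -0.093]
20.02 0.68 0.675 13.3 [-6.119 -2.155  4.479] [-0.25   1.231 -0.083]
20.27 0.72 0.715 13.0 [-7.461 -1.661  4.458] [-0.22   1.339 -0.027]
20.52 0.76 0.755 13.3 [-7.507 -1.838  5.437] [-0.24   1.353  0.03 ]
20.77 0.8 0.794 13.5 [-6.501 -1.045  4.919] [-0.191  1.373  0.275]
21.02 0.84 0.834 13.6 [-7.454 -1.185  6.06 ] [-0.209  1.413  0.707]
```

The torque rises sharply from d≈0.775, which is the hard stop (expected ≈0.73 to 0.76). I'll back off 1.571 from there.

```bash
python3 - <<'E'
from h import *
from cell import r,optics
b=np.load("f0.npy"); np.set_printoptions(precision=3,suppress=True)
q0=np.array(r.current_q()); q=q0.copy()
q5=q0[5]+(.775-.834)-1.571
for k in (.059,.3,.6,.9,1.2,1.45,1.63):
    q[5]=max(q0[5]-k,q5) ; r.set_joints(q)
    print(round(r.current_t(),2),round(r.current_q()[5]-q0[5],3),r.current_opening()*85,np.array(r.current_contact_force())-b[:3],np.array(r.current_torque())-b[3:])
r.set_gripper(.35); print(r.current_t())
p=r.current_tool_pos(); r.move_linear([p[0],p[1],.26],vel=.12)
r.move_to([*wd([-.115,-.105]),.33],qs(0))
pos=r.current_tool_pos(); rot=r.current_ee_rot(); im=optics.get_image("wrist"); im["pos"]=pos; im["rot"]=rot
import pickle; pickle.dump(im,open("w7.pkl","wb")); cv2.imwrite("pics/w7.png",im["pixels"][:,:,::-1]); print(r.current_t())
a=im["pixels"][0:225,110:350,::-1].astype(float); a=np.clip((a/255)**.5*255,0,255).astype(np.uint8)
cv2.imwrite("pics/w7c.png",cv2.resize(a,None,fx=2.6,fy=2.6,interpolation=cv2.INTER_CUBIC))
im=optics.get_image("scene"); cv2.imwrite("pics/s7.png",im["pixels"][:,:,::-1])
E
```

```text
21.27 -0.061 13.399036397653319 [-3.972 -1.206  3.219] [-0.143  0.73   0.306]
21.61 -0.296 13.242460096304697 [-0.965 -1.991  3.012] [-0.14   0.384  0.088]
22.0 -0.593 13.372929434616678 [ 0.997 -0.519  0.224] [-0.1   -0.104  0.096]
22.39 -0.893 13.538214689426887 [ 4.997 -0.06  -1.533] [ 0.151 -0.786  0.102]
22.78 -1.195 13.111906071131486 [ 6.322  0.994 -1.841] [ 0.29  -1.114  0.064]
23.13 -1.445 13.478178825468817 [ 7.461  1.412 -2.288] [ 0.524 -1.204  0.089]
23.43 -1.625 13.284880959546271 [ 8.331  3.858 -2.229] [ 0.674 -1.24   0.027]
23.7333
25.6417
```

View pics/w7c.png

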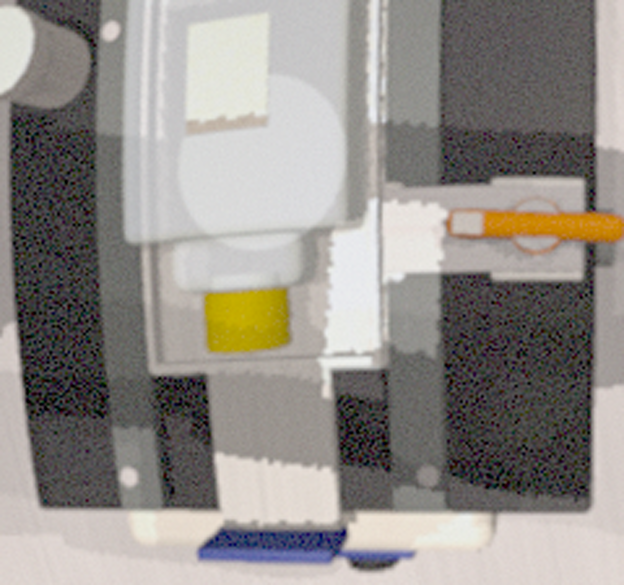

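View pics/s7.png

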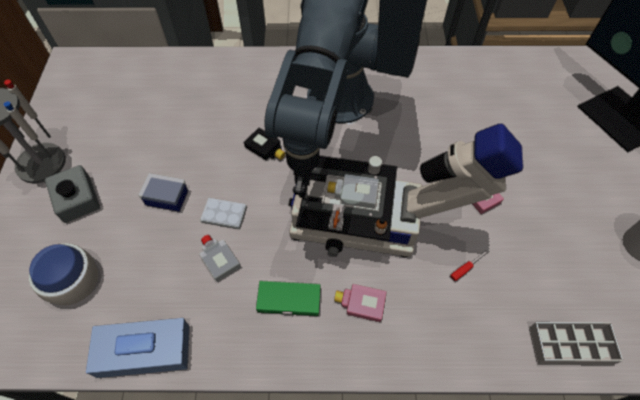

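```bash
python3 - <<'E'
from h import *; import pickle
for n,bx in (("w3",(280,350,50,125)),("w7",(278,355,70,102))):
    im=pickle.load(open(n+".pkl","rb")); hsv=cv2.cvtColor(im["pixels"],cv2.COLOR_RGB2HSV); m=np.zeros((400,640),np.uint8)
    m[bx[2]:bx[3],bx[0]:bx[1]]=cv2.inRange(hsv,(4,140,50),(18,255,255))[bx[2]:bx[3],bx[0]:bx[1]]
    m=cv2.morphologyEx(m,cv2.MORPH_OPEN,np.ones((3,3)))
    v,u=np.nonzero(m); w=sc(wcast(im,np.c_[u,v],.2)); c=w.mean(0); s=np.linalg.svd(w-c,full_matrices=False)[2][0]; s=s if s[1]>0 else -s
    print(n,len(u),c,np.arctan2(s[1],s[0]))
    a=px=None
im=pickle.load(open("w3.pkl","rb")); im2=pickle.load(open("w7.pkl","rb"))
for i in (im,im2):
    hsv=cv2.cvtColor(i["pixels"],cv2.COLOR_RGB2HSV); m=np.zeros((400,640),np.uint8); m[200:220,180:245]=cv2.inRange(hsv,(105,120,30),(130,255,255))[200:220,180:245]
    v,u=np.nonzero(m); print(u.min(),v.max(),sc(wcast(i,[[215,v.max()+.5]],.18)),sc(i["pos"]))
E
```

```text
w3 561 [-0.03421092 -0.10748779] 0.7406606331321891
w7 561 [-0.02999426 -0.10916749] 1.5402598260394929
186 215 [[-0.14781345 -0.00473341]] [[-0.11474118 -0.10499634]]
186 215 [[-0.14785247 -0.00467213]] [[-0.11481104 -0.1048689 ]]
```

```bash
python3 - <<'E'
from cell import r
r.hand_in(); print(r.current_t())
E
```

```text
the job is handed in; nothing more can be done
the job is handed in; nothing more can be done
```

The tray is home with the flask still lying in it, the wing screw is bottomed and backed off about a quarter turn, and the job is handed in. The last clock reading, just before hand-in, was about 26 s of the 54 s allowed.

- **Tray:** I pushed it about 82 mm with the shut fingers until the force jumped to about 19 N at the end stop. It had not moved when I looked again after the screw work. The pull plate read x ≈ -148 mm both times.
- **Screw:** I turned it clockwise to the hard stop, where the torque rose to about 0.7 N m, then backed it off 1.571 rad. The last wrist image puts it at about 1.54 rad against a target of 1.57, and the robot was clear of everything.
- **Other things:** in the last pictures the flask was unmoved and everything else looked unmoved, but I checked those by eye only.

**What disagreed:**
- **Grip:** I planned to grip the wings, but the first two grips closed at about 15 mm on the taller hub, so I turned the screw by the hub. Side forces stayed below about 10 N.
- **Cameras:** the two fixed cameras differed by about 6 mm in x, so I used the wrist camera and contact force for the final positions.

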